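# Knock the chest's loose lid pins home

### The job

Two of the three brass pins in the lid of the wooden jewelry chest have worked loose and stand up. Pick up the small mallet and knock both of them fully home with brisk blows of the mallet's head (not a slow press, and not with the fingers), then stand the mallet on its head, handle level, in the middle of the round stone coaster and let go. Leave the other things on the dresser where they are.

Things in the scene. Friction and masses are not known exactly. Their poses are not given: they have to be found in the camera images.
- mallet: small mallet standing on its head: upright black rubber cylinder, 46 mm diameter, 60 mm tall, flat ends; level dark wooden handle, 16 x 16 mm section, its axis 30 mm above the origin, running along the mallet's -x axis and ending 140 mm from the head's axis. About 250 g, centre of mass 7 mm from the head's axis. Origin: centre of the head's underside (striking face); z up
- coaster: round grey stone coaster, 110 mm diameter, 10 mm thick, lying flat and loose (about 400 g). Origin: centre of its underside; z up
- chest: wooden jewelry chest, fixed, 120 (x) by 200 (y) by 90 mm high, drawer and latch on its -x side, facing the robot. Flat lid with three pin places in a row, at x = -20 and y = -60, 0, +60 mm, each with a brass collar 26 mm across, 2 mm high. Which pin is in which place varies. Origin: centre of its underside; z up
- pin_a (a joint): how far the first loose pin is driven in: value 0 = fully raised, 0.018 m = fully home (end stop, head resting on its collar); grows downwards. It slides stiffly: about 4.5 N of friction plus a weak upward spring (up to 1.1 N, too weak to lift it), so it stays where it is driven. Starts 0 to 0.006
- pin_b (a joint): how far the second loose pin is driven in: value 0 = fully raised, 0.018 m = fully home (end stop, head resting on its collar); grows downwards. It slides stiffly: about 4.5 N of friction plus a weak upward spring (up to 1.1 N, too weak to lift it), so it stays where it is driven. Starts 0 to 0.006
- pin_c (a joint): the sound pin: value 0 = fully raised, 0.018 m = fully home (end stop, head resting on its collar); grows downwards. It slides stiffly: about 4.5 N of friction plus a weak upward spring (up to 1.1 N, too weak to lift it), so it stays where it is driven. It starts home and must stay home
- pin_a_top (a point): centre of the flat top of the first loose brass pin's head (head 18 mm across, 6 mm thick, on a 10 mm stem). Its height is 98 mm when the pin is home, and up to 116 mm when raised
- pin_b_top (a point): centre of the flat top of the second loose brass pin's head (head 18 mm across, 6 mm thick, on a 10 mm stem). Its height is 98 mm when the pin is home, and up to 116 mm when raised
- pin_c_top (a point): centre of the flat top of the sound brass pin's head (head 18 mm across, 6 mm thick, on a 10 mm stem). Its height is 98 mm when the pin is home, and up to 116 mm when raised
- tin: bystander: aluminium travel tin, 64 mm diameter, 50 mm tall, origin at the centre of its underside
- photo_block: bystander: clear acrylic photo block, 24 x 100 x 75 mm tall, origin at the centre of its underside
- scent: bystander: amber scent bottle, 40 mm diameter, 95 mm tall, origin at the centre of its underside
- ring_dish: bystander: white ceramic ring dish, 84 mm across, 22 mm tall, origin at the centre of its underside
- ring_box: bystander: grey ring box, about 29 x 29 x 30 mm tall, between the chest and the mallet's side of the dresser, origin at the centre of its underside
- hairbrush: bystander: hairbrush lying far to the right, about 0.2 m long along its x
There are look-alikes about, which are no part of the job. Of the things like the coaster, leave any that is green, pink or purple; of the rest the smaller one is meant.

How it is judged:
On the way, in this order (a step that is already met when the one before it is completed fails the run):
1. one raised pin is moving down briskly (over 0.03 m/s) under the mallet's head (head's axis within 30 mm of the pin) while the other is still raised (under 10 mm driven) (((velocity of joint pin_a above 0.03 m/s and horizontal distance between pin_a_top and mallet below 0.03 m and value of joint pin_b below 0.01 m) or (velocity of joint pin_b above 0.03 m/s and horizontal distance between pin_b_top and mallet below 0.03 m and value of joint pin_a below 0.01 m))).
2. the other pin is moving down briskly (over 0.03 m/s) under the mallet's head (within 30 mm) once the first is well down (over 10 mm driven) (((velocity of joint pin_a above 0.03 m/s and horizontal distance between pin_a_top and mallet below 0.03 m and value of joint pin_b above 0.01 m) or (velocity of joint pin_b above 0.03 m/s and horizontal distance between pin_b_top and mallet below 0.03 m and value of joint pin_a above 0.01 m))).
At the end, for the whole second after the job is handed in: All three pins are home (driven at least 16 of 18 mm) and stay so; the mallet stands still on its head on the coaster, handle level (within 0.12 rad), its head's axis within 30 mm of the coaster's centre; the coaster lies flat; the mallet is released (value of joint each of pin_a, pin_b, pin_c above 0.016 m and angle between mallet's own z axis and vertical below 0.12 rad and horizontal distance between mallet and coaster below 0.03 m and z of mallet in the frame of coaster between 0.007 and 0.014 m and linear speed of mallet below 0.02 m/s and angle between coaster's own z axis and vertical below 0.1 rad); the robot touches nothing.
It fails at once if the fingers press on a pin (contact force between any of pin_a, pin_b, pin_c and the fingers above 2 N).
It fails at once if a bystander (tin, photo block, scent bottle, ring dish, ring box or hairbrush) is moved by more than 30 mm (distance of any of tin, photo_block, scent, ring_dish, ring_box, hairbrush from where it was at the start of the episode above 0.03 m).
It also fails if it takes over 45 s, if anything falls off the work surface, if the arm or the gripper's body presses on something with over 40 N, if the wrist force passes 120 N, or if a joint passes its speed limit or range.

### The arm

A 7-joint arm with a two-finger parallel gripper is mounted at the origin on the work surface. World frame = base frame: x ahead of the robot, y to its left, z up, the work surface at z = 0. Lengths are in m, angles in rad, forces in N, time in s.
With the tool pointing down it reaches from about 0.35 to 0.9 m from the base axis. Payload 8.1 kg.
Tool frame: the origin (TCP) lies at the very end of the fingers, on their centre line; the grasp point (between the pads) lies 19 mm behind it; y points along the fingers, x is the direction in which the jaws open and shut, and the axes are right-handed (so a half turn about y gives the same grasp; the last joint's range is limited). The gripper opens to 85 mm and grips with 20 to 120 N. Pads are 22 mm wide; open, the fingers measure 114 mm over their backs; the gripper's body (76 mm by 85 mm) begins 54 mm behind the grasp point. The pads swing forward as they close: fully open they stand 13 mm farther back than shut.
Start: joints at [1.084, 0.434, 0.025, 1.573, -0.012, 1.134, -0.075], TCP at [0.234, -0.58, 0.231] pointing down, gripper open.
Joint ranges: [-2.62, 2.62], [-0.44, 2.09], [-1.27, 1.32], [0.08, 2.57], [-1.32, 4.46], [0.12, 2], [-2.74, 2.74]. Speed limits (rad/s): [2.22, 2.22, 3.01, 3.01, 3.14, 3.14, 3.14].

### API

Orientations are given as a unit quaternion [x, y, z, w].
In Python, from bench import r gives the robot as it stands.
- The arm moves only by the tool play_rows, never from a script. Its argument "steps" is a list of rows, each a list of 5 numbers: the shift along the world's x, y, z each as a share of 0.5 m, from -1 to 1, then the turn about the world's z as a share of 60 degrees, from -1 to 1, then the gripper command: -1 is fully open, 1 is shut, values between are in proportion. A call has exactly 5 rows; each row is the pose to reach, as a shift and turn from the pose commanded when the call began; what a row does not reach only later rows make up. A row lasts 1/12 s, in which the tool goes at most 41.7 mm and 7.16 degrees, less where a joint would pass 70% of its speed; a pose out of reach is approached as far as the arm can. A call with a number of a shift or a turn outside -1 to 1 is refused whole. A call with a gripper value outside its range is refused whole. The fingers move at their own pace and stop on an object; "newtons" is the grip in N (left out, the last holds). Time passes only in rows, so rows that repeat a pose let the fingers close, or fill a call up. It gives the time, the measured TCP pose, the force and the opening at its end, in the units of the state.
- r.state(): the state, without advancing time (a new reading comes with each control period).
- r.camera(name): name is "side" or "top" or "wrist"; returns (picture, depth): 384x512x3 uint8, red, green, blue; 384x512 float32, m along the optical axis (not along the pixel's ray), 0 where there is no reading.
- r.camera_info(name): a dict with "K" (3x3 intrinsics, pixels), "extrinsics" (4x4, takes a point from camera to world coordinates); the wrist camera has in their place "mount" (4x4, takes a point from camera to tool coordinates, whose origin is the TCP and whose axes are the tool frame's). Camera axes: x right, y down, z forward; pixel columns grow to the right and rows downward; lengths in m; the calibration is good to about 2 mm. A picture is of the moment at which its call begins: read the wrist's pose just before it. camera_info takes no time and is no camera call.
- r.sign_off(): hands the job in, once; it reports no verdict.
The state is a dict: "time": time; "q": joint angles; "joint_velocities": joint speeds; "joint_torque": joint torques, N m; "eef_pos": TCP position; "orientation": TCP orientation; "contact_force": force on the tool from outside, world axes, zero at the start; "ft_torque": the same for the moment, N m; "opening": finger opening in m.
Only numpy, scipy, OpenCV 4.12 (cv2) and the standard library are available. Lean on these libraries where they do the work, as an engineer would, in place of code of your own. Each camera call takes 0.05 s, during which the arm holds its last target.

## Working session

There is one attempt and no reset: what is moved stays moved. The work goes in short steps, Python scripts to look and compute and a tool call to move; the robot and the scene stay as the last step left them, time stands still between calls to the robot, and variables do not carry over. Pictures are saved under pics/ and viewed, and the job is handed in when it is done.

Besides the shell and the picture viewer there is one more tool, called after "Call:" as name(argument=value, ...) on one line, values as JSON. play_rows: Moves the arm, as the interface text tells. Shift numbers are shares of 0.5 m and turn numbers shares of 60 degrees, none past 1 either way. Its arguments: {"type":"object","properties":{"steps":{"type":"array"},"newtons":{"type":"number"}},"required":["steps"]}

```bash
mkdir -p pics; ls; cat > h.py <<'E'
import numpy as np, cv2
from bench import r
from scipy.spatial.transform import Rotation as R
def grab(n,tag):
    s=r.state(); im,d=r.camera(n); ci=r.camera_info(n)
    if n=="wrist":
        T=np.eye(4);T[:3,:3]=R.from_quat(s["orientation"]).as_matrix();T[:3,3]=s["eef_pos"]
        E=T@np.array(ci["mount"])
    else: E=np.array(ci["extrinsics"])
    cv2.imwrite(f"pics/{tag}.png",im[:,:,::-1]); np.savez(f"pics/{tag}.npz",im=im,d=d,K=np.array(ci["K"]),E=E)
def load(tag):
    z=np.load(f"pics/{tag}.npz"); d=z["d"];K=z["K"];E=z["E"]
    v,u=np.mgrid[:d.shape[0],:d.shape[1]]
    P=np.stack([(u-K[0,2])/K[0,0]*d,(v-K[1,2])/K[1,1]*d,d],-1)@E[:3,:3].T+E[:3,3]
    P[d<=0]=np.nan
    return z["im"],P
E
python3 - <<'E'
from h import *
s=r.state(); print({k:np.round(v,3) for k,v in s.items()})
for n in("top","side","wrist"): grab(n,n+"0")
E
```

```text
pics
{'time': np.float64(0.0), 'q': array([ 1.084,  0.435,  0.025,  1.574, -0.012,  1.134, -0.075]), 'joint_velocities': array([-0.001,  0.001, -0.001, -0.001, -0.001, -0.001, -0.   ]), 'joint_torque': array([-1.0000e-03, -6.7048e+01,  1.0240e+00, -3.1622e+01,  1.5000e-02,
        1.3000e-02, -0.0000e+00]), 'eef_pos': array([ 0.234, -0.579,  0.231]), 'orientation': array([-0.586,  0.396, -0.395,  0.586]), 'contact_force': array([0.085, 0.073, 0.257]), 'ft_torque': array([ 0.027,  0.018, -0.01 ]), 'opening': np.float64(0.085)}
```

View pics/top0.png

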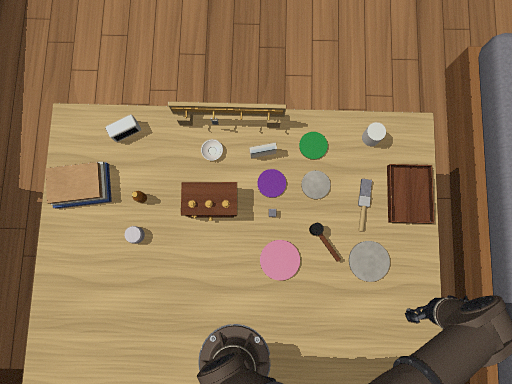

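View pics/side0.png

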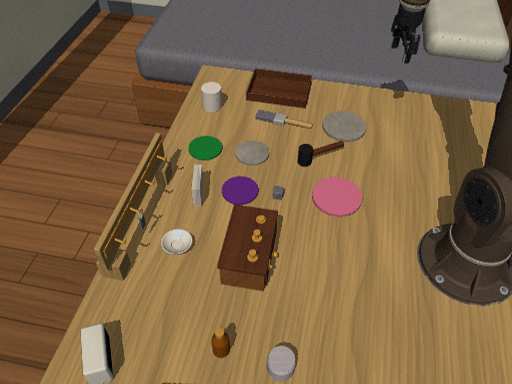

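View pics/wrist0.png

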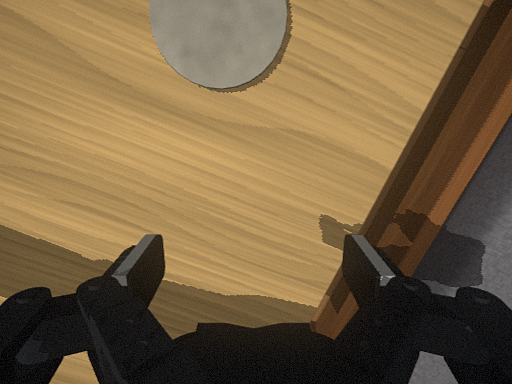

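The top view shows: mallet head at (316,229) with its handle running to (340,260), the small grey coaster at (316,184), a larger grey one at (370,261), and the chest with three pins at about (193–226,204). The wrist view shows only the large grey disc. Next I measure these.

```bash
python3 - <<'E'
from h import *
for tag in("top0","side0"):
    im,P=load(tag); g=im.astype(int); x,y,z=P[...,0],P[...,1],P[...,2]
    print(tag)
    def rep(n,m):
        p=P[m]
        if len(p)<5: print(n,len(p));return
        (c,rad)=cv2.minEnclosingCircle(p[:,:2].astype(np.float32))
        (rc)=cv2.minAreaRect(p[:,:2].astype(np.float32))
        print(n,len(p),"mean",p.mean(0).round(4),"circ",np.round(c,4),round(rad,4),"rect",np.round(rc[0],4),np.round(rc[1],4),round(rc[2],1),"z",np.percentile(p[:,2],[2,50,98]).round(4))
    def near(u,v,w): 
        m=np.zeros(z.shape,bool); m[v-w:v+w+1,u-w:u+w+1]=True; return m
    C={"top0":dict(co=(316,184),big=(370,261),mh=(316,229),ch=(209,204),hd=(332,250),rb=(272,213)),
       "side0":dict(co=(252,153),big=(344,125),mh=(305,153),ch=(252,240),hd=(330,149),rb=(278,192))}[tag]
    sat=g.max(2)-g.min(2)
    for k in("co","big"): rep(k,near(*C[k],24)&(sat<25)&(z<0.02)&(z>0.003)&(g.mean(2)>90))
    m=near(*C["mh"],13); rep("head top",m&(z>0.052)&(z<.075)&(g.max(2)<70)); 
    m=near(*C["hd"],24); rep("handle",m&(z>0.025)&(z<.05)&(g.mean(2)<130))
    rep("handle+head",near(*C["hd"],32)&(z>0.025)&(z<.075)&(g.mean(2)<130))
    m=near(*C["ch"],45); rep("lid",m&(z>0.085)&(z<.095)); rep("pins",m&(z>.096)&(z<.13))
    mm=(m&(z>.0955)&(z<.13)).astype(np.uint8); n,l,st,_=cv2.connectedComponentsWithStats(mm)
    for i in range(1,n): rep("pin",l==i)
    rep("ringbox",near(*C["rb"],9)&(z>.02)&(z<.04))
E
```

```text
top0
co 600 mean [ 0.6463 -0.2875  0.0092] circ [ 0.6471 -0.2873] 0.055 rect [ 0.6465 -0.2878] [0.1052 0.1033] 0.5 z [0.0038 0.009  0.0158]
big 1275 mean [ 0.3653 -0.4844  0.0124] circ [ 0.3663 -0.4858] 0.0757 rect [ 0.3658 -0.4844] [0.1455 0.1468] 28.8 z [0.0059 0.0124 0.0186]
head top 123 mean [ 0.4746 -0.2859  0.0588] circ [ 0.4742 -0.286 ] 0.0222 rect [ 0.4754 -0.2862] [0.0401 0.0435] 2.1 z [0.0533 0.0584 0.0646]
handle 163 mean [ 0.413  -0.3305  0.0364] circ [ 0.4231 -0.3158] 0.0792 rect [ 0.4267 -0.3197] [0.1578 0.0262] 43.1 z [0.0274 0.0365 0.0437]
handle+head 293 mean [ 0.4407 -0.3115  0.0462] circ [ 0.4594 -0.3603] 0.098 rect [ 0.4656 -0.3509] [0.1555 0.1457] 50.8 z [0.0288 0.0403 0.0642]
lid 1589 mean [0.5721 0.1041 0.0893] circ [0.5706 0.1046] 0.1136 rect [0.5707 0.1058] [0.1198 0.1988] 1.5 z [0.0852 0.0891 0.0944]
pins 66 mean [0.558  0.1179 0.1074] circ [0.5854 0.1098] 0.0936 rect [0.5774 0.1103] [0.1793 0.0934] 85.8 z [0.0962 0.1107 0.1175]
pin 1
pin 1
pin 1
pin 1
pin 1
pin 1
pin 1
pin 1
pin 1
pin 1
pin 1
pin 1
pin 1
pin 1
pin 1
pin 22 mean [0.5495 0.1629 0.1122] circ [
[... 1392 characters left out ...]
0.1205] 0.0808 rect [0.5696 0.1236] [0.071  0.1586] 9.8 z [0.0961 0.1125 0.1176]
pin 1
pin 25 mean [0.554  0.0475 0.0984] circ [0.5536 0.0461] 0.0086 rect [0.5535 0.0471] [0.0131 0.0131] 11.5 z [0.0955 0.0985 0.1011]
pin 1
pin 1
pin 1
pin 1
pin 48 mean [0.5521 0.1085 0.1117] circ [0.5523 0.1063] 0.0099 rect [0.5531 0.1076] [0.0148 0.0195] 56.2 z [0.0957 0.1138 0.1179]
pin 1
pin 1
pin 1
pin 1
pin 2
pin 1
pin 48 mean [0.5499 0.1683 0.1116] circ [0.5516 0.1676] 0.0103 rect [0.5503 0.168 ] [0.0175 0.0157] 88.3 z [0.0971 0.1131 0.1175]
pin 1
pin 1
pin 1
pin 1
ringbox 88 mean [ 0.5336 -0.1191  0.029 ] circ [ 0.5334 -0.1212] 0.019 rect [ 0.5339 -0.1203] [0.035  0.0285] 89.5 z [0.0208 0.0294 0.033 ]
```

```bash
python3 - <<'E'
from h import *
s=r.state(); M=R.from_quat(s["orientation"]).as_matrix(); print(M.round(3)); x=M[:,0]; print("yaw toolx",np.degrees(np.arctan2(x[1],x[0])))
print(np.array(r.camera_info("wrist")["mount"]).round(3))
im,P=load("top0"); im2,P2=load("side0")
for I,Q,c in((im,P,(328,246)),(im2,P2,(318,152))):
    m=np.zeros(I.shape[:2],bool); m[c[1]-30:c[1]+30,c[0]-30:c[0]+30]=True
    g=I.astype(int); z=Q[...,2]
    h=m&(z>.026)&(z<.048)&(g[...,0]-g[...,2]>12)&(g.mean(2)<110)
    p=Q[h][:,:2]; p=p[np.linalg.norm(p-[.475,-.283],axis=1)<.15]; p=p[np.linalg.norm(p-[.475,-.283],axis=1)>.03]
    l=cv2.fitLine(p.astype(np.float32),cv2.DIST_HUBER,0,.01,.01).ravel(); print(len(p),p.mean(0),l,np.degrees(np.arctan2(l[1],l[0])))
E
```

```text
[[ 0.374 -0.001  0.927]
 [-0.927  0.001  0.374]
 [-0.001 -1.    -0.   ]]
yaw toolx -68.01377107040109
[[ 1.    -0.001  0.    -0.001]
 [-0.    -0.272  0.962 -0.143]
 [-0.001 -0.962 -0.272  0.069]
 [ 0.     0.     0.     1.   ]]
143 [ 0.40817145 -0.33584658] [ 0.805376    0.5927643   0.40817145 -0.33584657] 36.353416
180 [ 0.40642325 -0.33207861] [ 0.7982302   0.60235256  0.406088   -0.33085588] 37.03857
```

```bash
python3 - <<'E'
import cv2
for n,(a,b,c,d) in {"top0":(290,200,360,280),"side0":(285,130,355,175)}.items():
    i=cv2.imread(f"pics/{n}.png")[b:d,a:c]; cv2.imwrite(f"pics/{n}_m.png",cv2.resize(i,None,fx=7,fy=7,interpolation=cv2.INTER_CUBIC))
E
```

Call:
play_rows(steps=[[0.05, 0.06, -0.01, 0.05, -0.2], [0.1, 0.12, -0.02, 0.1, -0.2], [0.15, 0.19, -0.03, 0.15, -0.2], [0.2, 0.25, -0.04, 0.2, -0.2], [0.24, 0.32, -0.05, 0.245, -0.2]], newtons=100)

```text
time: 0.57
eef_pos: [0.3556, -0.418, 0.206]
orientation: [-0.632, 0.316, -0.317, 0.632]
contact_force: [0.9, 0.1, -0.0]
opening: 0.0511
```

Call:
play_rows(steps=[[0.05, 0.07, 0, 0, -0.2], [0.1, 0.14, 0, 0, -0.2], [0.149, 0.203, 0, 0, -0.2], [0.149, 0.203, 0, 0, -0.2], [0.149, 0.203, 0, 0, -0.2]])

```text
time: 0.98
eef_pos: [0.4304, -0.3152, 0.2063]
orientation: [-0.633, 0.315, -0.315, 0.633]
contact_force: [-0.4, 0.4, 0.1]
opening: 0.0513
```

```bash
python3 - <<'E'
from h import *
grab("wrist","w1"); s=r.state(); print(s["time"],s["eef_pos"],s["contact_force"],s["opening"])
E
```

```text
1.0333 [ 0.4288649  -0.31734131  0.20618911] [-1.0859739  -0.87361554  0.37680744] 0.05130678889954755
```

View pics/w1.png

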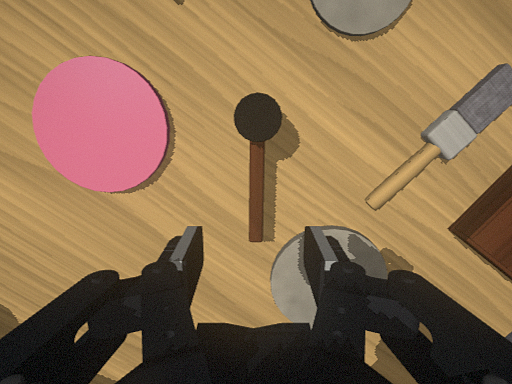

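The wrist view has the mallet head at (257,117) and its handle running straight down to (257,240), aligned with the finger plane. I'll measure it in world coordinates.

```bash
python3 - <<'E'
from h import *
im,P=load("w1"); g=im.astype(int); z=P[...,2]
print("depth valid",np.isfinite(z).mean())
v,u=np.mgrid[:384,:512]
m=(u>225)&(u<290)&(v>85)&(v<250)
hd=m&(z>.054)&(z<.068); hl=m&(z>.03)&(z<.045)&(g[...,0]-g[...,2]>12)
for n,k in(("head",hd),("handle",hl)):
    p=P[k]; c,rad=cv2.minEnclosingCircle(p[:,:2].astype(np.float32)); print(n,len(p),p.mean(0),np.median(p[:,2]),c,rad)
p=P[hl][:,:2]; l=cv2.fitLine(p.astype(np.float32),cv2.DIST_HUBER,0,.01,.01).ravel(); print(l,np.degrees(np.arctan2(l[1],l[0])))
c=np.array(P[hd].mean(0)[:2]); t=(p-c)@l[:2]; print(t.min(),t.max(), "lateral",np.cross(l[:2],p.mean(0)-c))
E
```

```text
depth valid 0.9962056477864584
head 1858 [ 0.47742037 -0.28456721  0.06027007] 0.060313637389981634 (0.4771326780319214, -0.2847752273082733) 0.02298995479941368
handle 1453 [ 0.41322852 -0.33197618  0.03800477] 0.03810767007983512 (0.41167140007019043, -0.33335691690444946) 0.05734337121248245
[ 0.8059181   0.592027    0.4132285  -0.33197618] 36.300983
-0.1388182760061163 -0.025023698127255252 lateral -0.00020443678569716933<stdin>:10: DeprecationWarning: Arrays of 2-dimensional vectors are deprecated. Use arrays of 3-dimensional vectors instead. (deprecated in NumPy 2.0)
```

Call:
play_rows(steps=[[0.003, -0.003, -0.08, -0.007, -0.2], [0.003, -0.003, -0.16, -0.007, -0.2], [0.003, -0.003, -0.24, -0.007, -0.2], [0.003, -0.003, -0.31, -0.007, -0.2], [0.003, -0.003, -0.35, -0.007, -0.2]])

```text
time: 1.45
eef_pos: [0.4267, -0.3204, 0.0276]
orientation: [0.631, -0.322, 0.319, -0.63]
contact_force: [-0.5, 0.6, 0.7]
opening: 0.0514
```

Call:
play_rows(steps=[[0, 0, -0.02, 0, -0.2], [0, 0, -0.04, 0, -0.2], [0, 0, -0.04, 0, 0.2], [0, 0, -0.04, 0, 1], [0, 0, -0.04, 0, 1]], newtons=100)

```text
time: 1.87
eef_pos: [0.4307, -0.3204, 0.0126]
orientation: [0.631, -0.319, 0.32, -0.631]
contact_force: [-2.3, -0.0, 2.5]
opening: 0.0155
```

Call:
play_rows(steps=[[0, 0, 0, 0, 1], [0, 0, 0, 0, 1], [0, 0, 0, 0, 1], [0, 0, 0, 0, 1], [0, 0, 0, 0, 1]])

```text
time: 2.28
eef_pos: [0.4306, -0.3204, 0.0126]
orientation: [0.631, -0.319, 0.32, -0.63]
contact_force: [-2.3, -0.8, 7.2]
opening: 0.0144
```

```bash
python3 - <<'E'
from h import *
grab("wrist","w2"); s=r.state(); print(s["time"],s["eef_pos"],s["contact_force"],s["opening"])
E
```

```text
2.3333 [ 0.43064788 -0.3203487   0.01258281] [-2.1155208  -0.71126076  8.41372405] 0.013996267774761713
```

View pics/w2.png

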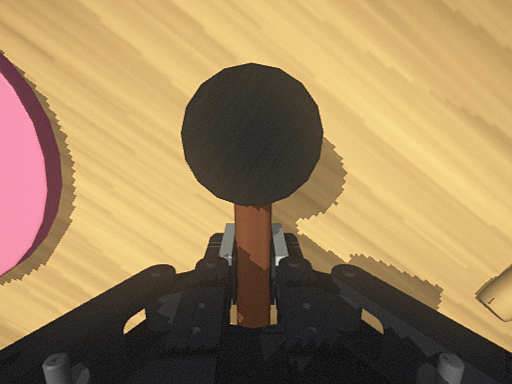

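Call:
play_rows(steps=[[0, 0, 0.02, 0, 1], [0, 0, 0.08, 0, 1], [0, 0, 0.16, 0, 1], [0, 0, 0.24, 0, 1], [0, 0, 0.32, 0, 1]])

```text
time: 2.75
eef_pos: [0.4293, -0.3189, 0.1736]
orientation: [-0.631, 0.32, -0.319, 0.631]
contact_force: [2.3, -0.8, -3.7]
opening: 0.0147
```

Call:
play_rows(steps=[[0.01, 0.06, 0.06, -0.08, 1], [0.02, 0.13, 0.08, -0.18, 1], [0.03, 0.2, 0.08, -0.29, 1], [0.05, 0.27, 0.08, -0.4, 1], [0.06, 0.34, 0.08, -0.5, 1]])

```text
time: 3.17
eef_pos: [0.4602, -0.148, 0.2125]
orientation: [-0.525, 0.473, -0.474, 0.525]
contact_force: [1.4, 0.9, -3.8]
opening: 0.0142
```

Call:
play_rows(steps=[[0.01, 0.07, 0, -0.06, 1], [0.02, 0.14, 0, -0.105, 1], [0.02, 0.21, 0, -0.105, 1], [0.02, 0.26, 0, -0.105, 1], [0.02, 0.26, 0, -0.105, 1]])

```text
time: 3.58
eef_pos: [0.4694, -0.013, 0.212]
orientation: [-0.501, 0.499, -0.497, 0.503]
contact_force: [0.1, 0.6, -2.2]
opening: 0.0143
```

Call:
play_rows(steps=[[0, 0, 0, 0, 1], [0, 0, 0, 0, 1], [0, 0, 0, 0, 1], [0, 0, 0, 0, 1], [0, 0, 0, 0, 1]])

```text
time: 4.0
eef_pos: [0.4699, -0.0205, 0.2113]
orientation: [0.499, -0.501, 0.501, -0.499]
contact_force: [-0.2, 1.3, -2.2]
opening: 0.0143
```

```bash
python3 - <<'E'
from h import *
grab("wrist","w3"); s=r.state(); print(s["time"],s["eef_pos"],s["contact_force"],s["opening"])
M=R.from_quat(s["orientation"]).as_matrix(); print(M.round(3))
E
```

```text
4.05 [ 0.46992584 -0.02038021  0.21130079] [ 5.60196732e-01 -1.67349584e-03 -2.32900687e+00] 0.014258809477964303
[[-0.002 -0.     1.   ]
 [-1.    -0.    -0.002]
 [ 0.    -1.    -0.   ]]
```

View pics/w3.png

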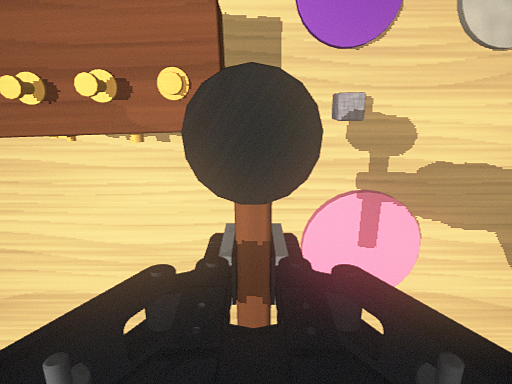

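The wrist view shows the mallet head at (252,133). The sound pin is at (172,82), seated on its collar, and the raised pins are at (95,83) and (15,87). Next: pin tops, head offset and tilt.

```bash
cat >> h.py <<'E'
def mallet(tag,zb,box=(170,335,50,215)):
    im,P=load(tag); g=im.astype(int); z=P[...,2]; v,u=np.mgrid[:384,:512]
    m=(u>box[0])&(u<box[1])&(v>box[2])&(v<box[3])&(z>zb+.05)&(z<zb+.07)&(g.max(2)<75)&(g.max(2)-g.min(2)<12)
    p=P[m]; c,rad=cv2.minEnclosingCircle(p[:,:2].astype(np.float32))
    A=np.c_[p[:,:2]-p[:,:2].mean(0),np.ones(len(p))]; f=np.linalg.lstsq(A,p[:,2],rcond=None)[0]
    print("head",len(p),p.mean(0).round(4),"circ",np.round(c,4),round(rad,4),"top z",np.median(p[:,2]).round(4),"slope deg xy",np.degrees(f[:2]).round(2))
def pins(tag,zlo=.0955):
    im,P=load(tag); z=P[...,2]
    mm=((z>zlo)&(z<.122)&(P[...,0]>.52)&(P[...,0]<.58)&(P[...,1]>.02)&(P[...,1]<.2)&(im[...,0].astype(int)-im[...,2]>40)).astype(np.uint8)
    n,l,st,_=cv2.connectedComponentsWithStats(mm)
    for i in range(1,n):
        p=P[l==i]
        if len(p)<15: continue
        t=np.percentile(p[:,2],90); q=p[p[:,2]>t-.003]; c,rad=cv2.minEnclosingCircle(q[:,:2].astype(np.float32))
        print("pin",len(q),q.mean(0).round(4),"circ",np.round(c,4),round(rad,4),"top",np.median(q[:,2]).round(4),"px",st[i])
E
python3 - <<'E'
from h import *
mallet("w3",.2); pins("w3")
im,P=load("w3"); z=P[...,2]; g=im.astype(int); v,u=np.mgrid[:384,:512]
h=(u>236)&(u<270)&(v>215)&(v<320)&(g[...,0]-g[...,2]>12)&(z>.2)
p=P[h]; l=cv2.fitLine(p.astype(np.float32),cv2.DIST_HUBER,0,.01,.01).ravel(); print(len(p),l)
E
```

```text
head 6017 [ 0.5349 -0.0176  0.2584] circ [ 0.5281 -0.0192] 0.0224 top z 0.2585 slope deg xy [-0.57 -0.11]
pin 472 [0.5524 0.1056 0.1154] circ [0.5524 0.1061] 0.0094 top 0.1154 px [ 75  72  31  25 557]
pin 399 [0.5541 0.046  0.0983] circ [0.5539 0.046 ] 0.009 top 0.0984 px [161  72  22  23 404]
pin 453 [0.5507 0.1652 0.1131] circ [0.5502 0.1658] 0.0096 top 0.1131 px [  0  75  33  24 593]
3416 [ 0.9998352   0.         -0.01815463  0.46841177 -0.01951461  0.23668048]
```

Call:
play_rows(steps=[[0.01, 0.08, 0, 0, 1], [0.02, 0.16, 0, 0, 1], [0.035, 0.24, 0, 0, 1], [0.044, 0.32, 0, 0, 1], [0.044, 0.37, 0, 0, 1]])

```text
time: 4.47
eef_pos: [0.4924, 0.1699, 0.2115]
orientation: [-0.5, 0.5, -0.499, 0.501]
contact_force: [0.0, -0.1, -2.5]
opening: 0.0142
```

Call:
play_rows(steps=[[0, 0, -0.04, 0, 1], [0, 0, -0.09, 0, 1], [0, 0, -0.127, 0, 1], [0, 0, -0.127, 0, 1], [0, 0, -0.127, 0, 1]])

```text
time: 4.88
eef_pos: [0.4916, 0.1648, 0.1473]
orientation: [-0.5, 0.501, -0.5, 0.499]
contact_force: [-0.6, -0.9, -2.1]
opening: 0.014
```

```bash
python3 - <<'E'
from h import *
grab("wrist","w4"); grab("side","s4"); s=r.state(); print(s["time"],s["eef_pos"],s["contact_force"],s["opening"])
mallet("w4",.135)
i=cv2.imread("pics/s4.png")[180:300,190:320]; cv2.imwrite("pics/s4c.png",cv2.resize(i,None,fx=4,fy=4,interpolation=cv2.INTER_CUBIC))
E
```

```text
4.9833 [0.49284999 0.16552695 0.14899352] [-0.55761079 -0.25252526 -3.3911919 ] 0.013587907253145445
head 7122 [0.5574 0.1632 0.1943] circ [0.5536 0.1654] 0.0218 top z 0.1943 slope deg xy [-0.48 -0.11]
```

View pics/s4c.png

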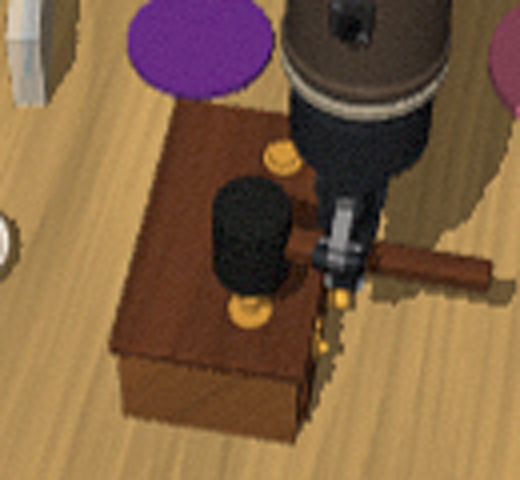

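View pics/w4.png

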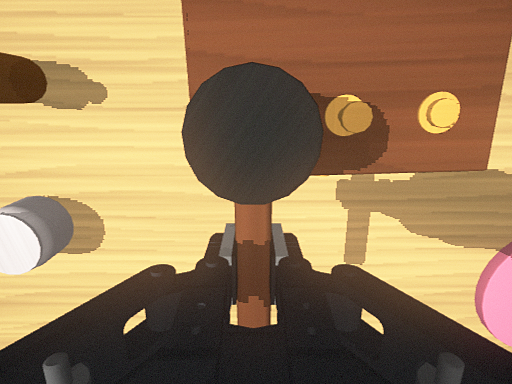

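The head sits over the outer raised pin, and the inner raised pin at (350,115) is clear of it. Striking now.

Call:
play_rows(steps=[[0, 0, -0.04, 0, 1], [0, 0, -0.075, 0, 1], [0, 0, -0.075, 0, 1], [0, 0, -0.03, 0, 1], [0, 0, 0, 0, 1]])

```text
time: 5.4
eef_pos: [0.4922, 0.1654, 0.1499]
orientation: [-0.5, 0.5, -0.5, 0.5]
contact_force: [0.1, 0.6, -2.2]
opening: 0.0142
```

Call:
play_rows(steps=[[0, 0, 0.05, 0, 1], [0, 0, 0.1, 0, 1], [0, -0.08, 0.12, 0, 1], [0, -0.16, 0.12, 0, 1], [0, -0.24, 0.12, 0, 1]])

```text
time: 5.82
eef_pos: [0.4926, 0.0447, 0.2107]
orientation: [-0.499, 0.499, -0.5, 0.501]
contact_force: [0.6, -0.9, -3.1]
opening: 0.0143
```

```bash
python3 - <<'E'
from h import *
grab("wrist","w5"); s=r.state(); print(s["time"],s["eef_pos"],s["contact_force"],s["opening"])
mallet("w5",s["eef_pos"][2]-.0126); pins("w5")
E
```

```text
5.8667 [0.49211497 0.03399718 0.20979967] [ -0.8833157  -10.96766831  -4.2502436 ] 0.014164486842456013
head 6635 [0.5588 0.0462 0.2581] circ [0.5563 0.0471] 0.0217 top z 0.2581 slope deg xy [-0.33 -0.21]
pin 403 [0.5526 0.1063 0.1155] circ [0.5525 0.1062] 0.009 top 0.1155 px [164 103  22  24 410]
pin 372 [0.5509 0.1656 0.0983] circ [0.5508 0.1659] 0.0092 top 0.0983 px [ 98 105  23  22 383]
```

View pics/w5.png

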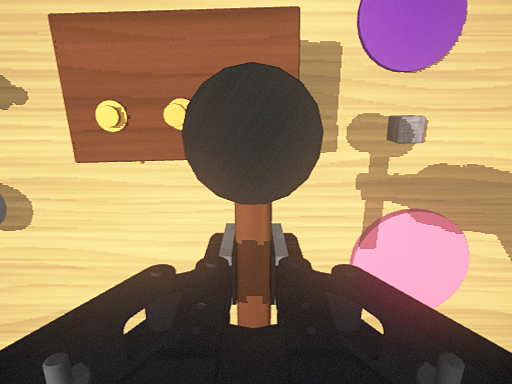

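The outer pin measures 98.3 mm, which is home. The inner one at y=0.106 is still raised, at 115.5 mm.

Call:
play_rows(steps=[[0.002, 0.06, 0, 0, 1], [0.002, 0.122, 0, 0, 1], [0.002, 0.122, -0.04, 0, 1], [0.002, 0.122, -0.09, 0, 1], [0.002, 0.122, -0.12, 0, 1]])

```text
time: 6.28
eef_pos: [0.4926, 0.107, 0.1478]
orientation: [-0.5, 0.5, -0.5, 0.5]
contact_force: [-0.5, -1.0, -2.4]
opening: 0.0142
```

Call:
play_rows(steps=[[0, 0, 0, 0, 1], [0, 0, 0, 0, 1], [0, 0, 0, 0, 1], [0, 0, 0, 0, 1], [0, 0, 0, 0, 1]])

```text
time: 6.7
eef_pos: [0.4938, 0.1066, 0.1491]
orientation: [0.499, -0.5, 0.501, -0.5]
contact_force: [-0.1, 0.6, -2.6]
opening: 0.0139
```

```bash
python3 - <<'E'
from h import *
grab("wrist","w6"); s=r.state(); print(s["time"],s["eef_pos"],s["contact_force"],s["opening"])
mallet("w6",s["eef_pos"][2]-.0126)
E
```

```text
6.75 [0.49360328 0.1065478  0.14889865] [-0.00402195  0.06542847 -3.08366647] 0.014053850590325588
head 8143 [0.5592 0.1058 0.1964] circ [0.5518 0.1079] 0.0225 top z 0.1964 slope deg xy [-0.36 -0.04]
```

View pics/w6.png

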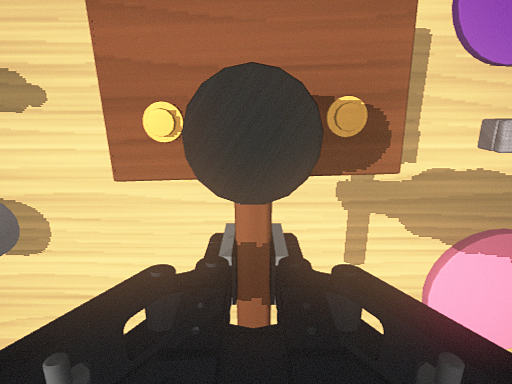

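The head is centred between the two seated pins at (162,122) and (348,115), so it covers the middle one. Striking it now.

Call:
play_rows(steps=[[0, 0, -0.04, 0, 1], [0, 0, -0.075, 0, 1], [0, 0, -0.075, 0, 1], [0, 0, -0.03, 0, 1], [0, 0, 0, 0, 1]])

```text
time: 7.17
eef_pos: [0.4928, 0.1065, 0.1489]
orientation: [-0.5, 0.5, -0.5, 0.5]
contact_force: [0.6, 1.0, -2.7]
opening: 0.0142
```

Call:
play_rows(steps=[[0, 0, 0.05, 0, 1], [0, 0, 0.1, 0, 1], [0, -0.08, 0.12, 0, 1], [0, -0.16, 0.12, 0, 1], [0, -0.24, 0.12, 0, 1]])

```text
time: 7.58
eef_pos: [0.4933, -0.0144, 0.2096]
orientation: [-0.5, 0.499, -0.5, 0.501]
contact_force: [1.0, -0.6, -3.5]
opening: 0.0141
```

```bash
python3 - <<'E'
from h import *
grab("wrist","w7"); s=r.state(); print(s["time"],s["eef_pos"],s["contact_force"],s["opening"])
mallet("w7",s["eef_pos"][2]-.0126); pins("w7")
E
```

```text
7.6333 [ 0.49254085 -0.02497348  0.20885164] [ -1.1686033  -10.31561825  -2.55904481] 0.014187714908788633
head 5220 [ 0.5578 -0.0107  0.2569] circ [ 0.556  -0.0104] 0.0203 top z 0.2569 slope deg xy [-0.15 -0.25]
pin 270 [0.5547 0.0479 0.0983] circ [0.5542 0.0461] 0.0088 top 0.0983 px [171 102  16  22 270]
pin 379 [0.5526 0.1056 0.0982] circ [0.5525 0.1062] 0.0092 top 0.0983 px [ 98 104  23  22 389]
pin 391 [0.5508 0.1653 0.0982] circ [0.5505 0.1658] 0.0093 top 0.0982 px [ 26 106  24  22 405]
```

View pics/w7.png

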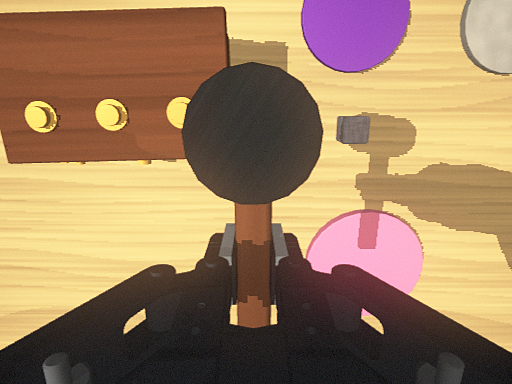

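All three pins read 98.2–98.3 mm. On to the coaster.

Call:
play_rows(steps=[[0.02, -0.08, 0, 0, 1], [0.04, -0.16, 0, 0, 1], [0.06, -0.24, 0, 0, 1], [0.08, -0.32, 0, 0, 1], [0.09, -0.37, 0, 0, 1]])

```text
time: 8.05
eef_pos: [0.5381, -0.2036, 0.2084]
orientation: [0.499, -0.501, 0.502, -0.498]
contact_force: [-0.2, -1.0, -1.7]
opening: 0.0146
```

Call:
play_rows(steps=[[0, 0, 0, 0, 1], [0, 0, 0, 0, 1], [0, 0, 0, 0, 1], [0, 0, 0, 0, 1], [0, 0, 0, 0, 1]])

```text
time: 8.47
eef_pos: [0.5381, -0.1968, 0.2081]
orientation: [-0.5, 0.5, -0.499, 0.501]
contact_force: [0.4, -0.4, -3.6]
opening: 0.0146
```

```bash
python3 - <<'E'
from h import *
grab("wrist","w8"); s=r.state(); print(s["time"],s["eef_pos"],s["contact_force"],s["opening"])
mallet("w8",s["eef_pos"][2]-.0126)
im,P=load("w8"); g=im.astype(int); z=P[...,2]
m=(z>.006)&(z<.016)&(g.max(2)-g.min(2)<28)&(np.hypot(P[...,0]-.6467,P[...,1]+.286)<.075)
n,l,st,_=cv2.connectedComponentsWithStats(m.astype(np.uint8)); i=1+np.argmax(st[1:,4]); p=P[l==i]
c,rad=cv2.minEnclosingCircle(p[:,:2].astype(np.float32)); print("coaster",len(p),p.mean(0),c,rad,np.median(p[:,2]),st[i])
E
```

```text
8.5167 [ 0.53807882 -0.19708975  0.20807684] [ 0.50771021 -0.41238167 -3.06268502] 0.013645726557213286
head 8516 [ 0.6026 -0.1939  0.2552] circ [ 0.5963 -0.1954] 0.0225 top z 0.2552 slope deg xy [-0.46  0.04]
coaster 33 [ 0.69420394 -0.2596636   0.01042581] (0.6939846277236938, -0.25993359088897705) 0.011174598708748817 0.010324108017222167 [307   7  20  13  33]
```

View pics/w8.png

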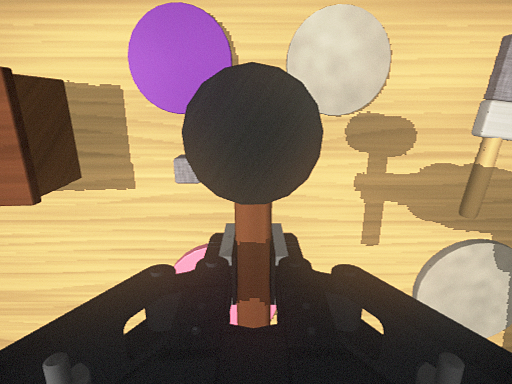

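The small grey coaster is at (340,58) and mostly visible. My colour filter was too tight for its warm tint, so I'll remeasure it by height.

```bash
python3 - <<'E'
from h import *
im,P=load("w8"); g=im.astype(int); z=P[...,2]; v,u=np.mgrid[:384,:512]
m=(z>.0065)&(z<.015)&(u>283)&(u<400)&(v<125)
n,l,st,_=cv2.connectedComponentsWithStats(m.astype(np.uint8)); i=1+np.argmax(st[1:,4]); p=P[l==i]
c,rad=cv2.minEnclosingCircle(p[:,:2].astype(np.float32)); print("coaster",len(p),p.mean(0),c,rad,np.median(p[:,2]),st[i])
h=(u>236)&(u<270)&(v>215)&(v<320)&(g[...,0]-g[...,2]>12)&(z>.2)
p=P[h]; l=cv2.fitLine(p.astype(np.float32),cv2.DIST_HUBER,0,.01,.01).ravel(); print(len(p),l)
E
```

```text
coaster 8588 [ 0.65162382 -0.28764428  0.01038839] (0.6482292413711548, -0.2863588333129883) 0.05503552407026291 0.010400451258789079 [ 287    4  104  111 8588]
3417 [ 0.9999796  -0.00353194  0.00532101  0.5364894  -0.19584411  0.23340277]
```

Call:
play_rows(steps=[[0.04, -0.06, 0, 0, 1], [0.08, -0.12, 0, 0, 1], [0.104, -0.182, -0.03, 0, 1], [0.104, -0.182, -0.1, 0, 1], [0.104, -0.182, -0.18, 0, 1]])

```text
time: 8.93
eef_pos: [0.5921, -0.2923, 0.1189]
orientation: [0.499, -0.499, 0.503, -0.5]
contact_force: [-0.1, -0.3, -3.6]
opening: 0.0141
```

Call:
play_rows(steps=[[0, 0, -0.06, 0, 1], [0, 0, -0.11, 0, 1], [0, 0, -0.15, 0, 1], [0, 0, -0.16, 0, 1], [0, 0, -0.16, 0, 1]])

```text
time: 9.35
eef_pos: [0.5891, -0.2884, 0.0364]
orientation: [-0.5, 0.501, -0.499, 0.5]
contact_force: [-0.4, -0.3, -2.9]
opening: 0.0141
```

```bash
python3 - <<'E'
from h import *
grab("wrist","w9"); grab("side","s9"); s=r.state(); print(s["time"],s["eef_pos"],s["contact_force"],s["opening"])
mallet("w9",s["eef_pos"][2]-.0126)
i=cv2.imread("pics/s9.png")[90:210,190:350]; cv2.imwrite("pics/s9c.png",cv2.resize(i,None,fx=4,fy=4,interpolation=cv2.INTER_CUBIC))
E
```

```text
9.45 [ 0.59096955 -0.28942882  0.03911315] [ 0.59979298  0.53219297 -2.90980497] 0.013956247422969796
head 12779 [ 0.6502 -0.2883  0.0832] circ [ 0.6474 -0.287 ] 0.0228 top z 0.0832 slope deg xy [-0.5   0.11]
```

View pics/s9c.png

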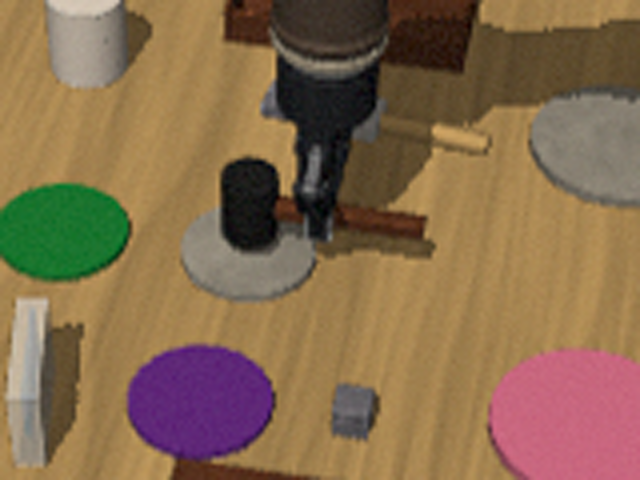

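View pics/w9.png

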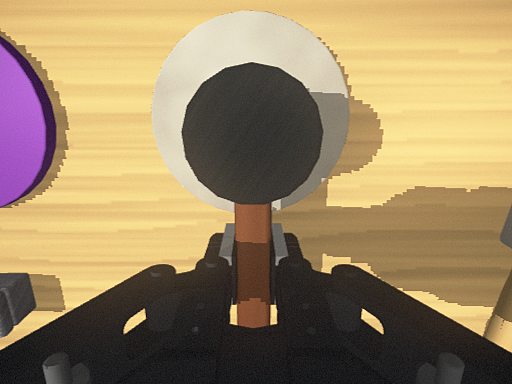

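Call:
play_rows(steps=[[0, 0, -0.01, 0, 1], [0, 0, -0.017, 0, 1], [0, 0, -0.022, 0, 1], [0, 0, -0.024, 0, 1], [0, 0, -0.024, 0, 1]])

```text
time: 9.87
eef_pos: [0.5898, -0.2896, 0.0257]
orientation: [-0.5, 0.5, -0.5, 0.5]
contact_force: [-0.0, 0.2, -3.1]
opening: 0.0138
```

Call:
play_rows(steps=[[0, 0, 0, 0, 1], [0, 0, 0, 0, 1], [0, 0, 0, 0, 1], [0, 0, 0, 0, 1], [0, 0, 0, 0, 1]])

```text
time: 10.28
eef_pos: [0.5901, -0.2896, 0.0259]
orientation: [0.5, -0.5, 0.5, -0.5]
contact_force: [0.2, 0.5, -2.9]
opening: 0.0143
```

```bash
python3 - <<'E'
from h import *
grab("wrist","w10"); s=r.state(); print(s["time"],s["eef_pos"],s["contact_force"],s["opening"])
mallet("w10",s["eef_pos"][2]-.0126)
E
```

```text
10.3333 [ 0.59001877 -0.28956584  0.02586907] [-0.35962241  0.59366491 -2.54516163] 0.014009326194864625
head 13695 [ 0.6502 -0.2888  0.073 ] circ [ 0.648  -0.2883] 0.0228 top z 0.073 slope deg xy [-0.34 -0.06]
```

Call:
play_rows(steps=[[0, 0, -0.002, 0, 1], [0, 0, -0.004, 0, 1], [0, 0, -0.006, 0, 1], [0, 0, -0.006, 0, 1], [0, 0, -0.006, 0, 1]])

```text
time: 10.75
eef_pos: [0.59, -0.2896, 0.023]
orientation: [0.5, -0.5, 0.5, -0.5]
contact_force: [-2.1, 1.1, 0.6]
opening: 0.0141
```

Call:
play_rows(steps=[[0, 0, 0, 0, 1], [0, 0, 0, 0, 0.5], [0, 0, 0, 0, 0.2], [0, 0, 0, 0, 0], [0, 0, 0, 0, 0]], newtons=20)

```text
time: 11.17
eef_pos: [0.5903, -0.2896, 0.023]
orientation: [0.5, -0.5, 0.5, -0.5]
contact_force: [-0.6, -0.4, -0.2]
opening: 0.0428
```

Call:
play_rows(steps=[[0, 0, 0, 0, 0], [0, 0, 0.02, 0, 0], [0, 0, 0.06, 0, 0], [0, 0, 0.12, 0, 0], [0, 0, 0.18, 0, 0]])

```text
time: 11.58
eef_pos: [0.5895, -0.2893, 0.1139]
orientation: [-0.5, 0.501, -0.5, 0.5]
contact_force: [0.1, -0.5, 0.8]
opening: 0.0424
```

Call:
play_rows(steps=[[-0.02, 0, 0.06, 0, 0], [-0.04, 0, 0.12, 0, 0], [-0.08, 0, 0.16, 0, 0], [-0.1, 0, 0.16, 0, 0], [-0.1, 0, 0.16, 0, 0]])

```text
time: 12.0
eef_pos: [0.5386, -0.2906, 0.195]
orientation: [0.499, -0.5, 0.502, -0.499]
contact_force: [-0.5, 0.0, -0.6]
opening: 0.0428
```

```bash
python3 - <<'E'
from h import *
grab("wrist","w11"); grab("top","t11"); grab("side","s11"); s=r.state(); print(s["time"],s["eef_pos"],s["contact_force"],s["opening"])
mallet("w11",.01,(120,400,0,300))
for t in("w11","t11"):
    im,P=load(t); z=P[...,2]; v,u=np.mgrid[:384,:512]
    m=(z>.0065)&(z<.016)&(np.hypot(P[...,0]-.648,P[...,1]+.2865)<.065); n,l,st,_=cv2.connectedComponentsWithStats(m.astype(np.uint8)); i=1+np.argmax(st[1:,4]); p=P[l==i]
    c,rad=cv2.minEnclosingCircle(p[:,:2].astype(np.float32)); print("coaster",len(p),c,rad,np.median(p[:,2]))
pins("t11"); print(); pins("s11")
i=np.hstack([cv2.imread("pics/w11.png")[:, :],]); a=cv2.resize(cv2.imread("pics/s11.png"),(400,300)); b=cv2.resize(cv2.imread("pics/t11.png"),(400,300))
cv2.imwrite("pics/c11.png",np.vstack([np.hstack([a,b]),np.hstack([cv2.resize(i,(400,300)),np.zeros((300,400,3),np.uint8)])]))
E
```

```text
12.15 [ 0.54007279 -0.28915391  0.19214877] [-0.15910253 -0.70199867 -0.25745421] 0.043002409469834434
head 2432 [ 0.6478 -0.2884  0.0703] circ [ 0.6476 -0.2885] 0.0228 top z 0.0703 slope deg xy [ 0.6  -0.16]
coaster 6535 (0.6482415795326233, -0.286179780960083) 0.05503341928124428 0.010339966614186014
coaster 252 (0.6490827202796936, -0.28844597935676575) 0.05636483430862427 0.009485774479991993
pin 15 [0.5533 0.0435 0.097 ] circ [0.5527 0.0433] 0.0092 top 0.0968 px [223 201   6   5  15]

pin 22 [0.5533 0.0474 0.099 ] circ [0.5537 0.0481] 0.0099 top 0.0988 px [258 216   8   6  32]
pin 15 [0.552  0.1066 0.0998] circ [0.553  0.1065] 0.0082 top 0.0991 px [253 234   7   6  35]
pin 24 [0.5502 0.1674 0.0991] circ [0.5502 0.168 ] 0.0079 top 0.0991 px [249 253   7   7  36]
```

View pics/c11.png

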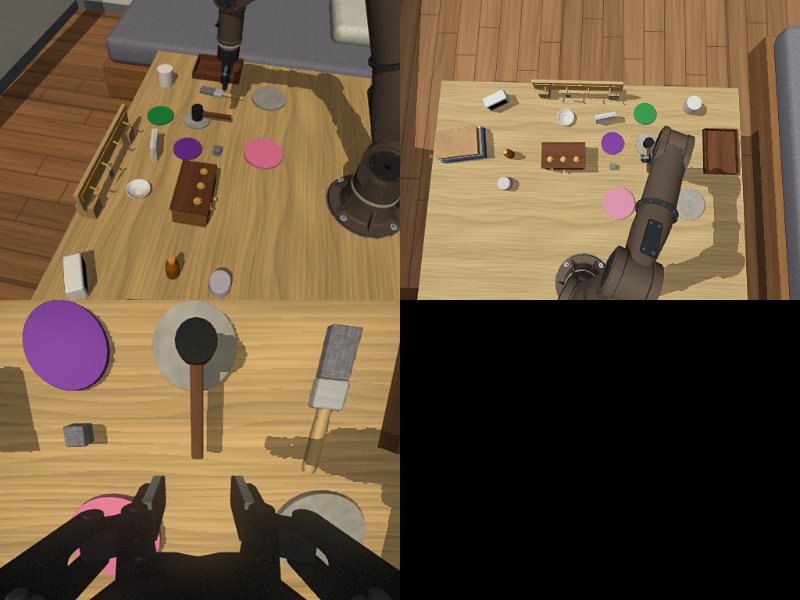

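The mallet is standing on the small grey coaster with its head 2–3 mm from the centre and its top at 70.3 mm. The gripper is clear of everything, so I'm handing in.

```bash
python3 -c "
from bench import r
print(r.sign_off())"
```

```text
the job is handed in; nothing more can be done
None
```

I drove both loose pins home with one quick mallet blow each, the outer pin first and then the middle one. I then stood the mallet on the small grey coaster, let go and backed the gripper off. The job was handed in at about 12 s of the 45 s allowed; sign-off gives no verdict.

- **Pins:** the wrist camera, straight after the blows, put all three tops at 98.2–98.3 mm, against 98 mm for fully home. The last side view, a coarser measurement, gave about 99 mm for each, still within tolerance. The last top view picked out only the sound pin, at 97 mm.
- **Mallet:** its head is 2–3 mm from the coaster's centre and its top is at 70.3 mm, which fits standing flat on a 10 mm coaster. The measured slope is about 0.6°, and the tool showed no contact force beyond sensor noise.
- **Not measured:** blow speed and peak wrist force. Each downstroke was commanded at about 0.2 m/s. In the last pictures the bystanders look unmoved by eye; I did not remeasure their positions.

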